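# Let the keg out of the spring-lid dispenser

## Robot

A 6-joint arm with a two-finger parallel gripper is mounted at the origin on a cart in front of the work surface, level with it; the furniture and walls round the work are solid. World frame = base frame: x ahead of the robot, y to its left, z up, the work surface at z = 0. Lengths are in m, angles in rad, forces in N, time in s.
With the tool pointing down it reaches from about 0.35 to 0.775 m from the base axis. Payload 5.5 kg.
Tool frame: the origin (TCP) lies between the finger pads; the fingertips stand 19 mm ahead of it and the grasp point (between the pads) is the TCP; z points along the fingers, y is the line along which they close (so a half turn about z gives the same grasp; the last joint's range is limited). The gripper opens to 85 mm and grips with 20 to 120 N. Pads are 22 mm wide; open, the fingers measure 114 mm over their backs; the gripper's body (76 mm by 85 mm) begins 54 mm behind the grasp point. The pads swing forward as they close: fully open they stand 13 mm farther back than shut.
Start: joints at [-1.324, 0.313, 0.046, 1.304, 0, 1.431], TCP at [0.217, -0.533, 0.25] pointing down, gripper open.
Joint ranges: [-2.76, 2.76], [-0.86, 1.69], [-1.03, 1.26], [-2.2, 2.34], [-1.47, 1.5], [-3.14, 3.14]. Speed limits (rad/s): [2.57, 2.57, 3.14, 3.14, 3.14, 3.14].

## Interface

Orientations are given as a unit quaternion [w, x, y, z].
In Python, from workcell import env gives the robot as it stands.
- The arm moves only by the tool carry_out, never from a script. Its argument "increments" is a list that holds one entry, the list of rows, each a list of 6 numbers: the shift along the tool's x, y, z each as a share of 50 cm, from -1 to 1, then the turn, a rotation vector about the tool's x, y, z each as a share of 2 pi rad, from -1 to 1. In form: [[[x, y, z, ax, ay, az], ...]]. A call has 1 to 5 rows; each row is the pose to reach, as a shift and turn from the pose commanded when the call began, along the tool's axes at that moment, turning the shorter way round; what a row does not reach only later rows make up. A row lasts 1/8 s, in which the tool goes at most 62.5 mm and 10.7 degrees, less where a joint would pass 70% of its speed; a pose out of reach is approached as far as the arm can. A call with a number of a shift or a turn outside -1 to 1 is refused whole. A call with a gripper value outside its range is refused whole. "jaw" is the closure, from 0 (fully open) to 1 (shut), set as the call begins (left out, the last holds). The fingers move at their own pace and stop on an object; "squeeze" is the grip in N (left out, the last holds). Time passes only in rows, so rows that repeat a pose let the fingers close. It gives the time, the measured TCP pose, the force, the opening and the grip force at its end, in the units of the state.
- env.get_state(): the state, without advancing time (a new reading comes with each control period).
- env.read_camera(name): name is "scene" or "top" or "wrist"; returns a dict with "frame" (420x560x3 uint8, blue, green, red), "z_map" (420x560 float32, m along the optical axis (not along the pixel's ray), 0 where there is no reading), "intrinsics" (3x3 intrinsics, pixels), "R" (3x3) and "t" (3): a world point X has camera coordinates R X + t; the wrist camera has in their place "T_tool_cam" (4x4, takes a point from camera to tool coordinates, whose origin is the TCP and whose axes are the flange's). Camera axes: x right, y down, z forward; pixel columns grow to the right and rows downward; lengths in m; the calibration is good to about 2 mm. A picture is of the moment at which its call begins: read the wrist's pose just before it.
- env.hand_in(): hands the job in; it is judged then, once.
Trained networks look in the newest picture that a camera, given by its name, has taken for a name from the list of things; names that differ only in an ending like _2 or _b are one class to them, and where a whole thing is asked for, a point or a joint stands for the part that bears it (a point fixed in the world has none). Each returns a list of dicts, best first, with "score" (0 to 1); they miss things now and then, are a little off and sometimes report something else, mostly with a low value. They report only what shows in the picture. A call takes as long as a camera call. They do not tell look-alikes from the thing itself.
- env.find_in(camera, name): "position" ([x, y, z] in m, in world coordinates, good to about 4 mm: the middle of the surface that is visible of it).
The state is a dict: "clock": time; "joint_pos": joint angles; "qvel": joint speeds; "tau": joint torques, N m; "tcp_pos": TCP position; "orientation": TCP orientation; "wrist_force": force on the tool from outside, world axes, zero at the start; "ft_torque": the same for the moment, N m; "finger_gap": finger opening in m; "grip_force": force on a finger pad.
Only numpy, scipy, OpenCV 4.12 (cv2) and the standard library are available. Lean on these libraries where they do the work, as an engineer would, in place of code of your own. Each camera call takes 0.05 s, during which the arm holds its last target. There are 200 camera calls.

## Task

Let the keg out of the little plywood dispenser: with your fingertips press the lever plate all the way down and keep it down until the keg has rolled into the tray, then ease the lever back up so that the flap lid comes fully shut without slamming, and move clear. Only press the lever: do not touch or pick up the keg, and leave the model pieces standing around as they are.

Things in the scene. Friction and masses are not known exactly. Their poses are not given: they have to be found in the camera images.
- dispenser: Plywood dispenser screwed to the table, 205 x 86 mm, 118 mm high at its pivot posts. Origin on the table, mid-dispenser; +x points the way the keg rolls out, z up. The chute (54 mm wide inside) slopes down to its mouth at x = +33 mm; an open tray with cork floor follows, x = +33 to +120 mm. Back wall at x = -58 to -64 mm, 102 mm high; the lever overhangs this -x end
- rocker (a joint): Angle of the lever and the flap lid, one rigid rocker on one axle along the dispenser's y. 0 = flap hangs shut over the mouth, lever up; 0.8 = stop, lever fully down, flap wide open. A weak spring shuts it: 1 to 3 N at the lever plate. Let go, it snaps shut at over 2 rad/s; over 1.5 rad/s is a slam.
- press_plate (a point): Middle of the upper face of the plywood lever plate, 44 mm along the lever x 84 mm across, 6 mm thick. Height about 173 mm with the lever up and 48 mm with it fully down; it moves on an arc about flap_hinge. Up, the plate slopes 0.4 rad, its outer (-x) edge the higher; fully down, it slopes 0.4 rad the other way.
- flap_hinge (a point): Axle of lever and flap, at x = +35, y = 0, z = 105 mm in the dispenser's frame. The press plate is about 161 mm from it, towards the dispenser's -x. The aluminium flap hangs 60 mm down from it.
- keg: Plain wooden keg, 26 mm diameter, 40 mm long, two dark bands; origin at its centre, y its long axis. It lies across the chute against the flap; it rolls out into the tray by itself, about x = +105 mm, z = 27 mm in the dispenser's frame, once the flap is up.
- barrel_2: Bystander: upright model barrel, 27 mm wide, 34 mm high, loose, beside the lever. Origin at its underside.
- dome_small: Bystander: small plaster dome on a square base, 56 mm wide, 26 mm high, loose, beside the chute. Origin at its underside.
- dome_loose: Bystander: round plaster dome, 84 mm wide, 38 mm high, loose, beside the tray. Origin at its underside.
Not all that is in view belongs to the job. What is shaped like the keg but yellow is not meant.

How it is judged:
By the outcome, as a careful person would: the job done as asked, in the order asked, and still so for the second after the job is handed in, with the robot touching nothing.
It also fails if it takes over 48 s, if anything falls off the work surface, if the arm or the gripper's body presses on something with over 40 N, if the wrist force passes 120 N, or if a joint passes its speed limit or range.

## Working session

There is one attempt and no reset: what is moved stays moved. The work goes in short steps, Python scripts to look and compute and a tool call to move; the robot and the scene stay as the last step left them, time stands still between calls to the robot, and variables do not carry over. Pictures are saved under pics/ and viewed, at most 10 in all, crops included, and the job is handed in when it is done.

Besides the shell and the picture viewer there is one more tool, called after "Request:" by a JSON object that holds its "method" and its "body", one argument or row to a line. carry_out: Moves the arm, as the interface text tells. Its arguments: {"type":"object","properties":{"increments":{"type":"array","items":{"type":"array","items":{"type":"array","items":{"type":"number","minimum":-1,"maximum":1}}}},"jaw":{"type":"number"},"squeeze":{"type":"number"}},"required":["increments"]}

```bash
mkdir -p pics; cat > h.py <<'E'
import numpy as np, cv2
from workcell import env
def cloud(c):
    z=c["z_map"]; K=c["intrinsics"]; v,u=np.mgrid[:z.shape[0],:z.shape[1]]
    P=np.stack([(u-K[0,2])/K[0,0]*z,(v-K[1,2])/K[1,1]*z,z],-1)
    return (P-c["t"])@c["R"]
def pix(c,X):
    p=c["intrinsics"]@(c["R"]@np.array(X)+c["t"]); return (p[:2]/p[2]).round().astype(int)
E
python3 - <<'E'
from h import *
s=env.get_state(); print(s["clock"],s["tcp_pos"],s["orientation"])
for n in("scene","top"):
    c=env.read_camera(n); cv2.imwrite(f"pics/{n}0.png",c["frame"]); np.savez(f"{n}0.npz",**c)
    for k in("dispenser","press_plate","keg","barrel_2","dome_small","dome_loose"):
        for d in env.find_in(n,k)[:3]: print(n,k,round(d["score"],2),np.round(d["position"],3),pix(c,d["position"]))
E
```

```text
0.0 [ 0.21675639 -0.53206938  0.24938459] [-9.25945314e-04  9.81360604e-01  1.92173108e-01 -6.36060970e-05]
scene press_plate 0.76 [0.545 0.029 0.144] [297 202]
scene keg 0.59 [0.529 0.278 0.023] [218 324]
scene keg 0.55 [0.659 0.208 0.023] [197 274]
scene keg 0.18 [0.537 0.023 0.145] [302 202]
scene barrel_2 0.7 [ 0.443 -0.026  0.026] [353 256]
scene dome_small 0.84 [0.644 0.077 0.017] [247 248]
scene dome_loose 0.58 [0.428 0.168 0.022] [302 313]
top dispenser 0.79 [0.544 0.064 0.068] [304 216]
top press_plate 0.75 [ 0.536 -0.025  0.175] [363 209]
top keg 0.68 [0.537 0.273 0.023] [192 225]
top keg 0.66 [0.546 0.1   0.078] [283 215]
top keg 0.5 [0.661 0.2   0.021] [232 161]
top barrel_2 0.65 [ 0.442 -0.028  0.033] [354 275]
top dome_small 0.64 [0.644 0.059 0.005] [304 172]
top dome_loose 0.91 [0.445 0.146 0.025] [259 274]
```

View pics/scene0.png

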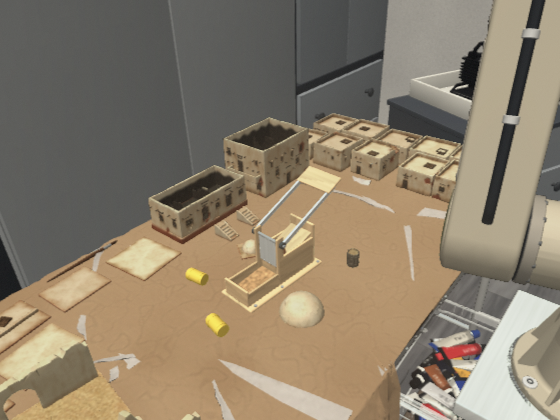

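View pics/top0.png

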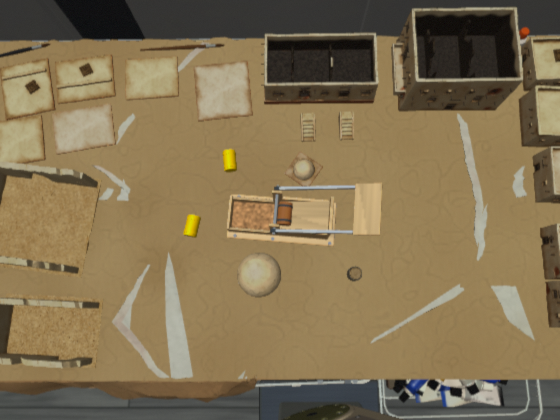

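Both views show the dispenser: the lever plate is at top (368,208) and scene (320,180), with the flap at (276,210). Candidates for the keg are the brown one in the chute at top (284,214), which is the right one, and two yellow look-alikes at (230,160) and (192,225). The barrel is at (354,273). The only thing I touch is the plate, and the only thing like it is the chute's plywood floor at (315,214), which is lower. Next I measure the plate.

```bash
python3 - <<'E'
from h import *
c=dict(np.load("top0.npz")); P=cloud(c)
sub=np.zeros(P.shape[:2],bool); sub[170:250,215:395]=1
m=sub&(P[...,2]>.14)&(P[...,2]<.21); 
m[:, :350]=0
q=P[m]; print(len(q),q.min(0),q.max(0)); 
r=cv2.minAreaRect(q[:,:2].astype(np.float32)); print("plate rect",r); 
A=np.c_[q[:,:2]-r[0],np.ones(len(q))]; print("plane",np.linalg.lstsq(A,q[:,2],rcond=None)[0])
m2=sub&(P[...,2]>.004)&(P[...,2]<.125); m2[:, 338:]=0
m2=cv2.morphologyEx(m2.astype(np.uint8),cv2.MORPH_OPEN,np.ones((3,3)))
n,l,st,_=cv2.connectedComponentsWithStats(m2); k=1+st[1:,4].argmax(); q=P[l==k]; print("disp",st[k],cv2.minAreaRect(q[:,:2].astype(np.float32)))
big=cv2.resize(c["frame"][165:285,180:400],None,fx=3.5,fy=3.5,interpolation=cv2.INTER_CUBIC); cv2.imwrite("pics/crop0.png",big)
for x in [(368,185),(368,209),(368,232),(356,209),(380,209),(276,190),(276,232)]: print(x,P[x[1],x[0]].round(4))
E
```

```text
1474 [ 0.49385447 -0.05655918  0.1538357 ] [ 0.57917601 -0.00573877  0.18611724]
plate rect ((0.5365388989448547, -0.031142301857471466), (0.04857877641916275, 0.08434374630451202), 88.14801788330078)
plane [-0.03587486 -0.42317533  0.1740599 ]
disp [ 227  185  110   62 4822] ((0.5610605478286743, 0.10332455486059189), (0.20463943481445312, 0.11131318658590317), 85.02694702148438)
(368, 185) [ 0.5756 -0.0354  0.1736]
(368, 209) [ 0.5362 -0.0336  0.1763]
(368, 232) [ 0.4996 -0.0322  0.1764]
(356, 209) [ 0.5376 -0.0157  0.1693]
(380, 209) [ 0.5349 -0.0513  0.182 ]
(276, 190) [0.5843 0.1127 0.1055]
(276, 232) [0.5099 0.1127 0.1116]
```

View pics/crop0.png

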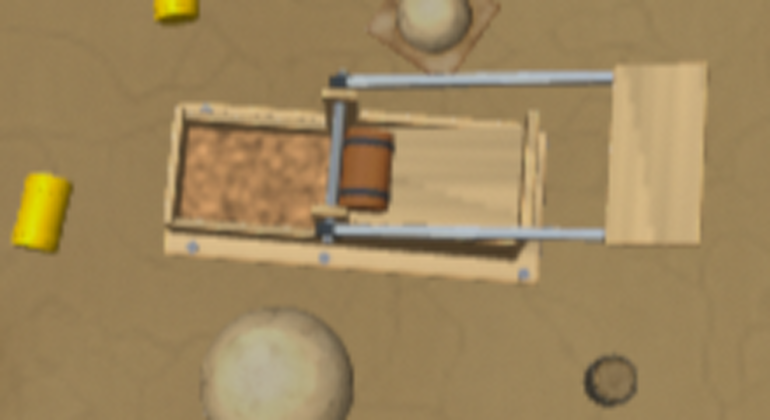

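The crop shows the brown two-banded keg behind the shut flap and the lever plate at the right end, crop (655,155). The plate centre is at about (0.537, -0.031, 0.174), as described. The dispenser heads about 85°, and the hinge is at about (0.548, 0.113). Before moving I check the height of the boxes along the approach path.

```bash
python3 - <<'E'
from h import *
for n in("top","scene"):
    P=cloud(dict(np.load(n+"0.npz"))).reshape(-1,3)
    a=np.array([.217,-.532]);b=np.array([.535,-.039]);d=(b-a)/np.linalg.norm(b-a);r=P[:,:2]-a
    s=r@d;o=abs(r@[-d[1],d[0]])
    for lo in np.arange(.1,.6,.1):
        k=(s>lo)&(s<lo+.1)&(o<.08); print(n,lo.round(1),k.sum(),np.percentile(P[k,2],99.5).round(3) if k.any() else None)
print(env.get_state()["wrist_force"])
E
```

```text
top 0.1 1577 0.032
top 0.2 5064 0.043
top 0.3 4676 0.005
top 0.4 4513 0.005
top 0.5 4315 0.184
scene 0.1 1214 -0.463
scene 0.2 1801 0.063
scene 0.3 1762 0.002
scene 0.4 1765 0.002
scene 0.5 2099 0.181
[-0.23508196 -0.30168244 -0.33967274]
```

Request:
{"method": "carry_out", "body": {
  "increments": [
    [[0.1,-0.07,0,0,0,0],[0.2,-0.14,0,0,0,0],[0.3,-0.21,0,0,0,0],[0.4,-0.28,0,0,0,0],[0.5,-0.35,0,0,0,0]]
  ],
  "jaw": 1
}}

```text
clock: 1.32
tcp_pos: [0.3832, -0.2746, 0.2506]
orientation: [0.0, 0.981, 0.192, 0.0]
wrist_force: [1.4, -0.5, 0.2]
finger_gap: 0.0001
grip_force: 0.0
```

Request:
{"method": "carry_out", "body": {
  "increments": [
    [[0.1,-0.07,0,0,0,0.025],[0.2,-0.14,0,0,0,0.05],[0.3,-0.21,0,0,0,0.075],[0.38,-0.27,0,0,0,0.075],[0.46,-0.323,0,0,0,0.075]]
  ]
}}

```text
clock: 1.95
tcp_pos: [0.5354, -0.0377, 0.2505]
orientation: [0.0, 0.999, -0.042, 0.0]
wrist_force: [0.7, -0.5, -0.7]
finger_gap: 0.0001
grip_force: 0.0
```

```bash
python3 - <<'E'
from h import *
from scipy.spatial.transform import Rotation as R
s=env.get_state(); print(s["clock"],s["tcp_pos"],s["finger_gap"],s["wrist_force"],s["qvel"].round(3) if hasattr(s["qvel"],'round') else s["qvel"])
q=s["orientation"]; M=R.from_quat([q[1],q[2],q[3],q[0]]).as_matrix(); print(M.round(3))
print(M.T@(np.array([.535,-.039,.21])-s["tcp_pos"])/.5)
c=env.read_camera("scene"); cv2.imwrite("pics/scene1.png",c["frame"][100:340,180:500].repeat(2,0).repeat(2,1))
E
```

```text
1.95 [ 0.53537149 -0.03767702  0.2504939 ] 7.770359587495258e-05 [ 0.72408977 -0.4516905  -0.69317297] [ 0.685  0.351  0.449  0.091 -0.006  0.682]
[[ 0.997 -0.083  0.001]
 [-0.083 -0.997 -0.   ]
 [ 0.001  0.    -1.   ]]
[-0.00057137  0.00268527  0.0809879 ]
```

View pics/scene1.png

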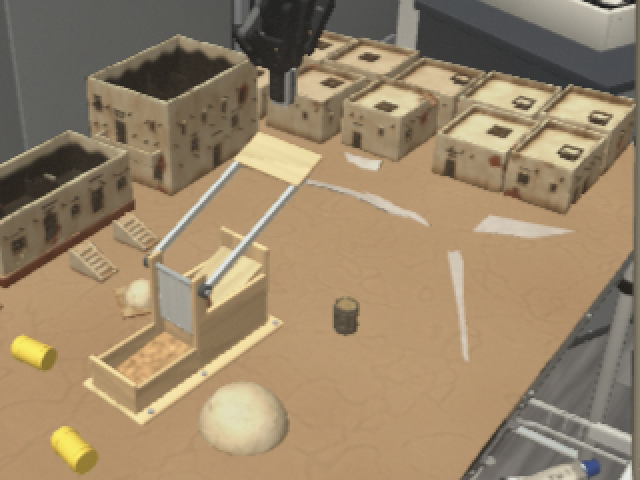

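The shut fingertips, crop (285,95), hang right above the plate at crop (280,155), and the scene is undisturbed. I descend from here.

Request:
{"method": "carry_out", "body": {
  "increments": [
    [[0,0,0.03,0,0,0],[0,0,0.06,0,0,0],[0,0,0.085,0,0,0],[0,0,0.1,0,0,0],[0,0,0.115,0,0,0]]
  ]
}}

```text
clock: 2.62
tcp_pos: [0.5344, -0.0406, 0.1925]
orientation: [0.0, 0.999, -0.043, 0.0]
wrist_force: [-0.3, -0.7, 1.1]
finger_gap: 0.0002
grip_force: 0.4
```

Request:
{"method": "carry_out", "body": {
  "increments": [
    [[0,0,0.02,0,0,0],[0,0,0.04,0,0,0],[0,0,0.06,0,0,0],[0,0,0.08,0,0,0],[0,0,0.1,0,0,0]]
  ]
}}

```text
clock: 3.25
tcp_pos: [0.5345, -0.0399, 0.1421]
orientation: [0.0, 0.999, -0.042, -0.0]
wrist_force: [-0.4, -0.9, 2.0]
finger_gap: 0.0003
grip_force: 0.6
```

```bash
python3 - <<'E'
from h import *
s=env.get_state(); print(s["clock"],s["tcp_pos"],s["wrist_force"])
c=env.read_camera("scene"); cv2.imwrite("pics/scene2.png",c["frame"][100:340,180:500].repeat(2,0).repeat(2,1))
E
```

```text
3.25 [ 0.53450064 -0.03985966  0.1420983 ] [-0.44548033 -0.92872174  2.04157499]
```

View pics/scene2.png

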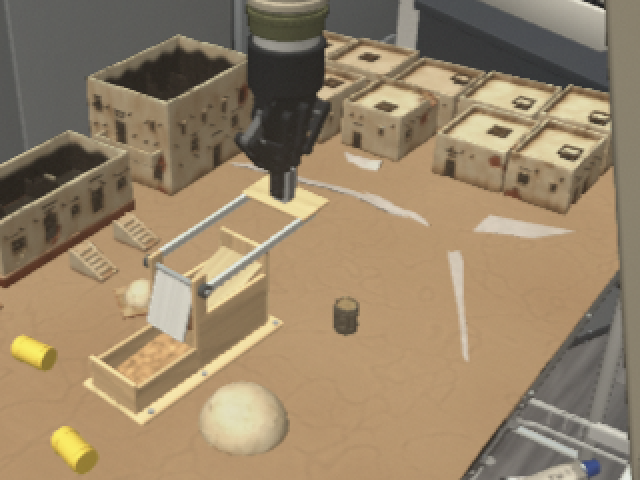

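The lever has gone about halfway down, the flap at crop (170,305) has started to swing, and the fingertips sit on the plate. I keep pressing.

Request:
{"method": "carry_out", "body": {
  "increments": [
    [[0,0,0.025,0,0,0],[0,0,0.05,0,0,0],[0,0,0.075,0,0,0],[0,0,0.1,0,0,0],[0,0,0.12,0,0,0]]
  ]
}}

```text
clock: 3.92
tcp_pos: [0.5342, -0.0397, 0.0818]
orientation: [-0.0, 0.999, -0.042, -0.0]
wrist_force: [0.4, 0.1, 1.6]
finger_gap: -0.0005
grip_force: 0.7
```

Request:
{"method": "carry_out", "body": {
  "increments": [
    [[0,0,0.008,0,0,0],[0,0,0.014,0,0,0],[0,0,0.02,0,0,0],[0,0,0.024,0,0,0],[0,0,0.024,0,0,0]]
  ]
}}

```text
clock: 4.55
tcp_pos: [0.5347, -0.04, 0.0709]
orientation: [0.0, 0.999, -0.042, 0.0]
wrist_force: [-0.4, -0.1, 1.5]
finger_gap: -0.0003
grip_force: 0.7
```

Request:
{"method": "carry_out", "body": {
  "increments": [
    [[0,0,0.004,0,0,0],[0,0,0.006,0,0,0],[0,0,0.008,0,0,0],[0,0,0.008,0,0,0]]
  ]
}}

```text
clock: 5.05
tcp_pos: [0.5349, -0.0397, 0.0679]
orientation: [-0.0, 0.999, -0.042, 0.001]
wrist_force: [-1.0, 2.3, 10.0]
finger_gap: 0.0002
grip_force: 4.3
```

Request:
{"method": "carry_out", "body": {
  "increments": [
    [[0,0,0.002,0,0,0],[0,0,0.004,0,0,0],[0,0,0.004,0,0,0]]
  ]
}}

```text
clock: 5.42
tcp_pos: [0.535, -0.0394, 0.067]
orientation: [-0.0, 0.999, -0.042, 0.001]
wrist_force: [-4.4, 2.8, 17.8]
finger_gap: -0.0003
grip_force: 7.8
```

```bash
python3 - <<'E'
from h import *
s=env.get_state(); print(s["clock"],s["tcp_pos"],s["wrist_force"])
c=env.read_camera("scene"); cv2.imwrite("pics/scene3.png",c["frame"][100:340,180:500].repeat(2,0).repeat(2,1))
for d in env.find_in("scene","keg")[:4]: print(round(d["score"],2),np.round(d["position"],3),pix(c,d["position"]))
E
```

```text
5.425 [ 0.53500653 -0.0394289   0.06697734] [-4.35110824  2.76867755 17.79050106]
0.83 [0.53  0.277 0.025] [218 323]
0.58 [0.553 0.188 0.04 ] [242 284]
0.56 [0.66  0.208 0.024] [196 274]
```

View pics/scene3.png

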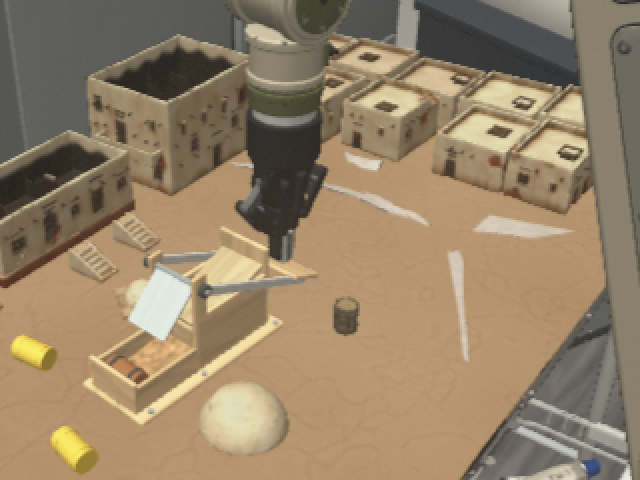

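The lever is on its stop (18 N), the flap is wide open, and the keg lies at the far end of the tray, crop (130,370). I hold briefly, then ease up.

Request:
{"method": "carry_out", "body": {
  "increments": [
    [[0,0,0,0,0,0],[0,0,0,0,0,0],[0,0,0,0,0,0],[0,0,0,0,0,0],[0,0,0,0,0,0]]
  ]
}}

```text
clock: 6.15
tcp_pos: [0.535, -0.0394, 0.067]
orientation: [-0.0, 0.999, -0.042, 0.001]
wrist_force: [-4.8, 2.6, 19.1]
finger_gap: -0.0001
grip_force: 7.7
```

Request:
{"method": "carry_out", "body": {
  "increments": [
    [[0,0,-0.01,0,0,0],[0,0,-0.022,0,0,0],[0,0,-0.036,0,0,0],[0,0,-0.05,0,0,0],[0,0,-0.064,0,0,0]]
  ]
}}

```text
clock: 6.78
tcp_pos: [0.5345, -0.0399, 0.0972]
orientation: [0.0, 0.999, -0.042, -0.0]
wrist_force: [1.3, -0.7, 0.7]
finger_gap: -0.0006
grip_force: 0.6
```

Request:
{"method": "carry_out", "body": {
  "increments": [
    [[0,0,-0.014,0,0,0],[0,0,-0.028,0,0,0],[0,0,-0.042,0,0,0],[0,0,-0.056,0,0,0],[0,0,-0.07,0,0,0]]
  ]
}}

```text
clock: 7.4
tcp_pos: [0.5345, -0.0397, 0.1323]
orientation: [-0.0, 0.999, -0.042, 0.0]
wrist_force: [0.4, -0.7, 1.6]
finger_gap: -0.0001
grip_force: 0.4
```

Request:
{"method": "carry_out", "body": {
  "increments": [
    [[0,0,-0.014,0,0,0],[0,0,-0.028,0,0,0],[0,0,-0.042,0,0,0],[0,0,-0.054,0,0,0],[0,0,-0.064,0,0,0]]
  ]
}}

```text
clock: 8.02
tcp_pos: [0.5345, -0.0399, 0.1642]
orientation: [0.0, 0.999, -0.042, 0.0]
wrist_force: [-1.1, 0.2, -0.0]
finger_gap: -0.0001
grip_force: 0.3
```

Request:
{"method": "carry_out", "body": {
  "increments": [
    [[0,0,-0.01,0,0,0],[0,0,-0.02,0,0,0],[0,0,-0.03,0,0,0],[0,0,-0.04,0,0,0],[0,0,-0.05,0,0,0]]
  ]
}}

```text
clock: 8.65
tcp_pos: [0.5345, -0.0399, 0.1891]
orientation: [0.0, 0.999, -0.042, 0.0]
wrist_force: [-0.4, 1.1, 0.4]
finger_gap: 0.0001
grip_force: 0.3
```

Request:
{"method": "carry_out", "body": {
  "increments": [
    [[0,0,-0.008,0,0,0],[0,0,-0.016,0,0,0],[0,0,-0.024,0,0,0],[0,0,-0.032,0,0,0],[0,0,-0.04,0,0,0]]
  ]
}}

```text
clock: 9.28
tcp_pos: [0.5344, -0.0399, 0.209]
orientation: [0.0, 0.999, -0.042, -0.0]
wrist_force: [0.8, -0.4, 0.3]
finger_gap: 0.0002
grip_force: 0.0
```

Request:
{"method": "carry_out", "body": {
  "increments": [
    [[0,0,-0.03,0,0,0],[0,0,-0.07,0,0,0],[0,0,-0.12,0,0,0],[0,0,-0.15,0,0,0],[0,0,-0.15,0,0,0]]
  ]
}}

```text
clock: 9.9
tcp_pos: [0.5353, -0.04, 0.2853]
orientation: [0.0, 0.999, -0.042, 0.001]
wrist_force: [-0.7, 0.3, 0.5]
finger_gap: -0.0001
grip_force: 0.0
```

```bash
python3 - <<'E'
from h import *
s=env.get_state(); print(s["clock"],s["tcp_pos"],s["wrist_force"])
c=env.read_camera("scene"); cv2.imwrite("pics/scene4.png",c["frame"][100:340,180:500].repeat(2,0).repeat(2,1))
P=cloud(c); c0=dict(np.load("scene0.npz")); P0=cloud(c0)
for uv in[(320,180),(312,184),(268,250)]: print(uv,P0[uv[1],uv[0]].round(4),P[uv[1],uv[0]].round(4))
E
```

```text
9.9 [ 0.53526798 -0.04002823  0.28529129] [-0.66454078  0.27011949  0.49821132]
(320, 180) [ 0.5319 -0.0313  0.1718] [ 0.5327 -0.0325  0.1711]
(312, 184) [ 0.5395 -0.0145  0.1677] [ 0.5422 -0.0184  0.1651]
(268, 250) [0.5512 0.1134 0.0752] [0.551  0.1136 0.0754]
```

View pics/scene4.png

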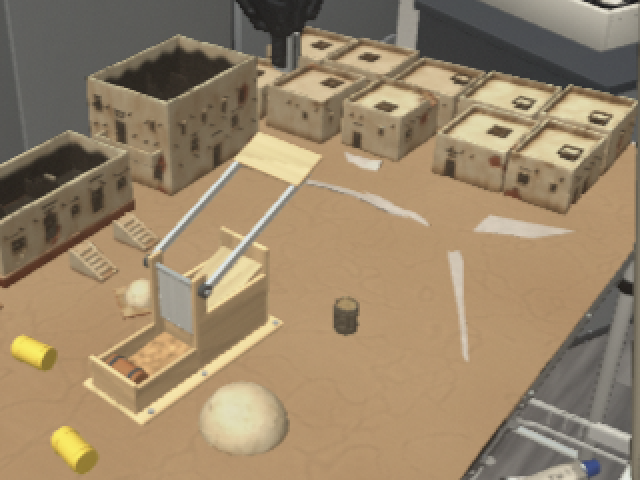

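The flap is shut at crop (175,298), the lever is back where it started, and the keg is in the tray at (130,370). The bystander pieces haven't moved and the tool is clear.

```bash
python3 -c "
from workcell import env
print(env.hand_in())"
```

```text
the job is handed in; nothing more can be done
None
```

Handed in at about 10 s: the keg rolled into the tray, the flap was eased fully shut, the bystander pieces look unmoved in the last picture, and the arm is clear; the hand-in returned no verdict.

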